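# Bring the picture hanger round the cart's curved rail and latch it

### The arm

A 6-joint arm with a two-finger parallel gripper is mounted at the origin on the work surface. World frame = base frame: x ahead of the robot, y to its left, z up, the work surface at z = 0. Lengths are in m, angles in rad, forces in N, time in s.
With the tool pointing down it reaches from about 0.35 to 0.85 m from the base axis. Payload 8.1 kg.
Tool frame: the origin (TCP) lies at the very end of the fingers, on their centre line; the grasp point (between the pads) lies 19 mm behind it; z points along the fingers, y is the line along which they close (so a half turn about z gives the same grasp; the last joint's range is limited). The gripper opens to 93 mm and grips with 3 to 60 N. Pads are 15 mm wide; open, the fingers measure 128 mm over their backs; the gripper's body (75 mm by 188 mm) begins 65 mm behind the grasp point.
Start: joints at [1.166, 0.13, 1.488, -0, 1.523, -0.085], TCP at [0.189, 0.57, 0.219] pointing down, gripper open.
Joint ranges: [-2.96, 2.96], [-0.89, 2.26], [0.02, 2.5], [-1.34, 4.48], [0, 2.73], [-2.66, 2.66]. Speed limits (rad/s): [2.39, 2.39, 2.79, 3.14, 3.14, 3.14].

### API

Orientations are given as a rotation vector (axis times angle).
In Python, from plant import read_state, eyes, workorder gives the robot as it stands. The module is installed in compiled form; this text tells all that it offers.
- The arm moves only by the tool play_rows, never from a script. Its argument "targets" is one flat list of numbers, 4 for each row, row after row: the shift along the tool's x, y, z in cm, then the turn about the tool's z in degrees. In form: [dx, dy, dz, roll, dx, dy, dz, roll, ...]. A call has 1 to 8 rows; each row is the pose to reach, as a shift and turn from the pose commanded when the call began, along the tool's axes at that moment; what a row does not reach only later rows make up. A row lasts 1/12 s, in which the tool goes at most 41.7 mm and 7.16 degrees, less where a joint would pass 70% of its speed; a pose out of reach is approached as far as the arm can. A call with a gripper value outside its range is refused whole. "grip" is the finger opening in cm, from 0 to 9.3, set as the call begins (left out, the last holds). The fingers move at their own pace and stop on an object; "grip_force" is the grip in N (left out, the last holds). Time passes only in rows, so rows that repeat a pose let the fingers close. It gives the time, the measured TCP pose, the force, the opening and the grip force at its end, in the units of the state.
- read_state(): the state, without advancing time (a new reading comes with each control period).
- eyes.read_camera(name): name is "scene" or "top" or "wrist"; returns a dict with "image" (420x560x3 uint8, red, green, blue), "vfov" (degrees; the focal length in pixels is half the picture's height over the tangent of half this angle, whatever the lens; pixels are square), "cx", "cy" (the principal point, pixels), "k1" (the pictures are not rectified: a ray, as slopes to the right and down, at radius r is drawn at 1 + k1 r^2 times it, then the intrinsics apply), "cam_to_world" (4x4, takes a point from camera to world coordinates); the wrist camera has in their place "T_tool_cam" (4x4, takes a point from camera to tool coordinates, whose origin is the TCP and whose axes are the flange's). Camera axes: x right, y up, looking along -z (the intrinsics and any distortion apply to the point x, -y, -z); pixel columns grow to the right and rows downward; lengths in m; the calibration is good to about 2 mm. A picture is of the moment at which its call begins: read the wrist's pose just before it. There is no depth.
- workorder.close_job(): hands the job in; it is judged then, once.
The state is a dict: "t": time; "q": joint angles; "dq": joint speeds; "joint_torque": joint torques, N m; "tool_pos": TCP position; "orientation": TCP orientation; "force": force on the tool from outside, world axes, zero at the start; "wrist_torque": the same for the moment, N m; "opening": finger opening in m; "gripper_force": force on a finger pad.
Only numpy, scipy, OpenCV 4.12 (cv2) and the standard library are available. Lean on these libraries where they do the work, as an engineer would, in place of code of your own. Each camera call takes 0.05 s, during which the arm holds its last target. There are 200 camera calls.

### The job

On this sugar-picture cart, slide the hanger along the curved rail, turning it with the bend, until it sits fully against the end stop beside the black latch handle. Then turn the latch clockwise until it clicks past its detent, so that its arm closes behind the hanger, and let go. Leave the other things on the cart where they are.

Things in the scene. Friction and masses are not known exactly. Their poses are not given: they have to be found in the camera images.
- rail: Fixed white slab 330 x 500 x 12 mm carrying a 14 mm steel rod bent in a horizontal plane, 142 mm above the table (centre line). Origin on the table below the centre of the bend, z up. In its axes (mm, x and y) the rod runs from a post at (150,-170) straight in +y to (150,0), round a quarter circle of radius 150 about the origin to (0,150), then straight in -x to a post at (-105,150).
- bend_start (a point): Point on the rod's centre line where the first straight ends and the bend starts: (150, 0, 142) mm in the rail's axes. Axes as the rail's. On the first straight, a dark stop collar 34 mm across has its face at y = -142 mm; the hanger starts between it and this point.
- bend_end (a point): Point on the rod's centre line where the bend ends: (0, 150, 142) mm in the rail's axes. Axes as the rail's. On the last straight the end stop, a dark collar 34 mm across, has its face at x = -60 mm in the rail's axes.
- home (a point): Where the centre of the hanger's bore is when it hangs fully against the end stop: (-37.5, 150, 137) mm in the rail's axes. There the bore lies along the rail's x axis. Axes as the rail's.
- hanger_bore (a point): Centre of the bore of the loose hanger (about 0.3 kg): a steel sleeve 45 mm long, 34 mm outside, 24 mm bore, threaded on the rod and hanging from the top of its bore, 5 mm below the rod's centre line. x lies along the bore, pointing along the rod to the end stop; z up. It slides easily if turned with the bend, binds if about 0.1 rad or more off the rod's direction, and can swing about the rod.
- hanger_tab (a point): Point to pinch on the hanger: in its dark steel upright tab, 40 mm above the bore's centre (about 177 mm above the table). The tab is 30 mm long along the bore, 12 mm thick (pinch across this) and stands from 17 to 56 mm above the bore's centre. Axes as hanger_bore.
- hanger_block (a point): Centre of the wooden block that hangs under the hanger's sleeve, 42 mm below the bore's centre: 60 mm along the bore, 36 mm wide, 30 mm high, with two small wire hooks under it reaching 74 mm below the bore's centre. Axes as hanger_bore.
- latch_grip (a point): Centre of the latch's black pinch bar, on its vertical turning axis, which is at (7, 250) mm in the rail's axes; 150 mm above the table. The bar is 62 mm long, 14 mm thick (pinch across this), 42 mm high, 126 to 168 mm above the table. x lies along the bar and along the arm below it.
- latch_tip (a point): Tip of the latch's flat steel arm, 115 mm from the turning axis, 92 mm above the table. The arm is 14 mm wide, 12 mm thick. Latched, it crosses under the rod just behind the hanger's block; it strikes the block if the hanger is not home.
- latch (a joint): Turn of the latch in rad, growing clockwise seen from above. Starts at 0 to 0.15, arm clear of the rail; at 0 the arm points 0.32 rad clockwise of the rail's +x. A sprung detent resists up to 0.65 (at most 0.15 N m, near 0.35), then pulls the latch on to its latched place near 1.25 (arm along the rail's -y), where it stays. Hard stop at 1.30.
Not all that is in view belongs to the job. What is shaped like the part that bears hanger_bore but blue or orange is not meant.

How it is judged:
By the outcome, as a careful person would: the job done as asked, in the order asked, and still so for the second after the job is handed in, with the robot touching nothing.
It also fails if it takes over 56 s, if anything falls off the work surface, if the arm or the gripper's body presses on something with over 40 N, if the wrist force passes 120 N, or if a joint passes its speed limit or range.

## Working session

There is one attempt and no reset: what is moved stays moved. The work goes in short steps, Python scripts to look and compute and a tool call to move; the robot and the scene stay as the last step left them, time stands still between calls to the robot, and variables do not carry over. Pictures are saved under pics/ and viewed, at most 10 in all, crops included, and the job is handed in when it is done.

Besides the shell and the picture viewer there is one more tool, called after "Call:" as a command line: name --argument value ..., lists and objects as JSON in quotes. play_rows: Moves the arm, as the interface text tells. Its arguments: {"type":"object","properties":{"targets":{"type":"array"},"grip":{"type":"number"},"grip_force":{"type":"number"}},"required":["targets"]}

```bash
mkdir -p pics; python3 - <<'E'
from plant import read_state, eyes
import cv2,pickle
print(read_state())
d={}
for n in ["scene","top"]:
    c=eyes.read_camera(n); d[n]=c
    cv2.imwrite(f"pics/{n}0.png",c["image"][:,:,::-1])
    print(n,{k:v for k,v in c.items() if k!="image"})
pickle.dump(d,open("cams.pkl","wb"))
E
```

```text
{'t': 0.0, 'q': array([ 1.16562405e+00,  1.31173305e-01,  1.48927857e+00, -2.79162446e-05,
        1.52296736e+00, -8.53846262e-02]), 'dq': array([-0.00022688, -0.00240605, -0.00075524,  0.00166834,  0.00051151,
        0.00174631]), 'joint_torque': array([ 1.33813592e-03, -5.59848154e+01, -4.91754806e+01,  7.69465906e-02,
        3.54085502e-02, -1.44261953e-04]), 'tool_pos': array([0.18837669, 0.56906947, 0.21758057]), 'orientation': array([-5.00114997e-01, -3.10110704e+00,  2.79357168e-03]), 'force': array([ 0.7219866 ,  0.94340906, -0.25054532]), 'wrist_torque': array([-0.01668796,  0.01624624,  0.03251384]), 'gripper_force': 0.0, 'opening': 0.09300518173932755}
scene {'vfov': 49.31938489118547, 'cx': 279.09382315821716, 'cy': 217.05785131360264, 'k1': -0.139928065317683, 'cam_to_world': array([[-0.8792405 , -0.3945117 ,  0.26701435,  0.90893805],
       [ 0.47635547, -0.73357706,  0.48471659,  0.44888698],
       [ 0.00464924,  0.5533762 ,  0.83291846,  0.96222338],
       [ 0.        ,  0.        ,  0.        ,  1.        ]])}
top {'vfov': 42.52012601341427, 'cx': 278.5747681941336, 'cy': 203.7327985888822, 'k1': -0.1583229377745605, 'cam_to_world': array([[-0.01562001,  0.99514825, -0.09713891,  0.51083414],
       [-0.99986721, -0.0150946 ,  0.00614143, -0.01889115],
       [ 0.00464536,  0.09722194,  0.99525189,  1.18063099],
       [ 0.        ,  0.        ,  0.        ,  1.        ]])}
```

View pics/scene0.png

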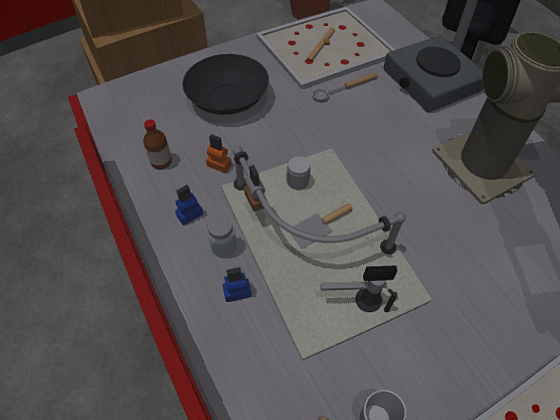

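View pics/top0.png

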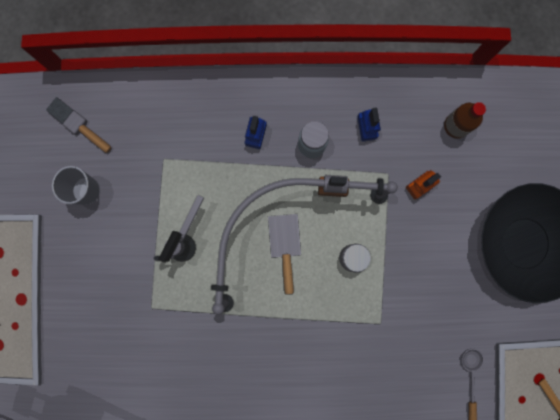

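The scene shows the wood-and-steel hanger on the rod. Candidates are the steel/wood hanger on the rod at top (337,184), a blue one at (255,132), a blue one at (370,124), and an orange one at (424,184). I choose the one on the rod at (337,184). The latch is at top (172,247), with its arm tip near (199,198).

```bash
python3 - <<'E'
import cv2,pickle
d=pickle.load(open("cams.pkl","rb"))
im=d["top"]["image"][155:325,150:410,::-1]
cv2.imwrite("pics/topcrop.png",cv2.resize(im,None,fx=3,fy=3,interpolation=cv2.INTER_CUBIC))
E
cat > h.py <<'E'
import numpy as np, cv2
def ray(c,uv,T=None):
    im=c["image"];f=im.shape[0]/2/np.tan(np.radians(c["vfov"])/2)
    T=c["cam_to_world"] if T is None else T
    K=np.array([[f,0,c["cx"]],[0,f,c["cy"]],[0,0,1]])
    p=cv2.undistortPoints(np.array(uv,float).reshape(-1,1,2),K,np.array([c["k1"],0,0,0.]))[:,0]
    d=np.c_[p[:,0],-p[:,1],-np.ones(len(p))]@T[:3,:3].T
    return T[:3,3],d
def plane(c,uv,z,T=None):
    o,d=ray(c,uv,T); return o+d*((z-o[2])/d[:,2])[:,None]
E
```

```text
(no output)
```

View pics/topcrop.png

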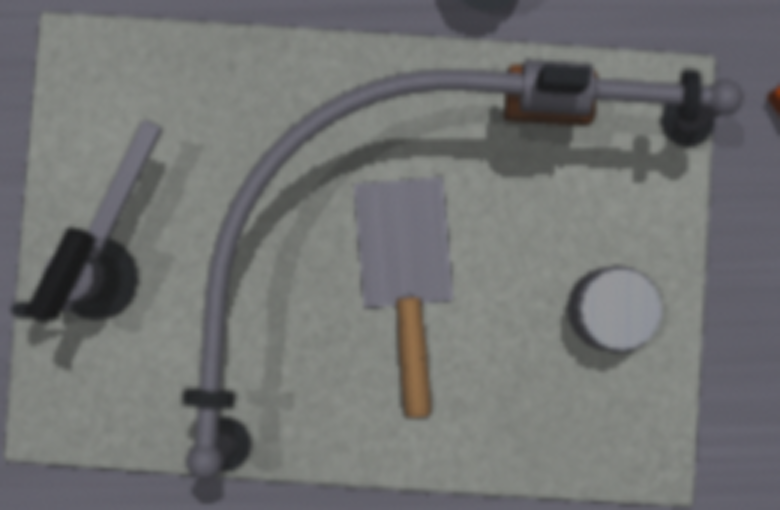

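The close crop confirms the choice: dark tab (564,77) on a steel sleeve with a wooden block, on the rod. The end stop collar is at (208,397), the black latch bar at (63,273) and the arm tip at (150,125).

```bash
cat >> h.py <<'E'
def path_res(p):
    x,y=p[:,0],p[:,1]
    return np.where(y<0,x-.15,np.where(x<0,y-.15,np.hypot(x,y)-.15))
def R2(t): return np.array([[np.cos(t),-np.sin(t)],[np.sin(t),np.cos(t)]])
E
python3 - <<'E'
from h import *
import pickle
from scipy.optimize import least_squares
d=pickle.load(open("cams.pkl","rb"));c=d["top"]
k=lambda a:(np.array(a,float)+.5)/3-.5+[150,155]
rod=plane(c,k([(650,91),(620,90),(480,80),(440,79),(400,83),(350,98),(300,130),(265,170),(235,220),(220,270),(213,320),(210,370)]),.142)[:,:2]
col=plane(c,k([(682,91),(208,390)]),.142)[:,:2]
f=lambda v:np.r_[path_res((rod-v[:2])@R2(v[2])), .5*(((col-v[:2])@R2(v[2]))-[[.15,-.142],[-.06,.15]]).ravel()]
s=least_squares(f,[.5,0,0]);v=s.x;print(v,np.round(s.fun*1e3,1))
np.save("rail.npy",v)
sl=plane(c,k([(41,14),(714,56),(692,503),(7,460)]),.012)[:,:2];
e=sl[0]-sl[1];print("slab ang",np.arctan2(-e[0],e[1]),np.linalg.norm(e),np.linalg.norm(sl[1]-sl[2]))
W=lambda p:v[:2]+R2(v[2])@p
tab=plane(c,k([(566,72)]),.193)[0];print("tab top",tab,"in rail",(tab[:2]-v[:2])@R2(v[2]))
bar=plane(c,k([(63,271)]),.168)[0];print("bar",bar,"exp",W([.007,.25]))
tip=plane(c,k([(150,127)]),.098)[0];a=tip[:2]-W([.007,.25]);print("tip",tip,np.linalg.norm(a),"latch",-(np.arctan2(a[1],a[0])-v[2])-.32)
print("home",W([-.0375,.15]))
# scene reprojection check by ray to rod
cs=d["scene"]; print("scene latch bar",plane(cs,[(380,268)],.168),"end collar",plane(cs,[(385,224)],.142),"exp",W([-.062,.15]),"tab",plane(cs,[(254,168)],.19))
E
```

```text
[ 0.50656731 -0.06385382 -0.08153976] [ 0.1 -0.6 -0.2 -0.5  0.1  1.2  0.8 -1.  -0.6 -0.7  0.6  0.2  0.8 -0.2
 -0.4  0.3]
slab ang -0.07811955134592877 0.4962089865470921 0.32548999045638205
tab top [ 0.65219297 -0.13638666  0.193     ] in rail [ 0.15104957 -0.06043071]
bar [0.53467812 0.17926697 0.168     ] exp [0.53390641 0.1847454 ]
tip [0.6326098  0.13386529 0.098     ] 0.11104569079155338 latch 0.07441887302861655
home [0.48140932 0.08870215]
scene latch bar [[0.53729796 0.18567387 0.168     ]] end collar [[0.45395298 0.0951862  0.142     ]] exp [0.45699072 0.09069766] tab [[ 0.64835901 -0.1397234   0.19      ]]
```

```bash
cat >> h.py <<'E'
from scipy.spatial.transform import Rotation as Ro
def W(p):
    v=np.load("rail.npy"); return v[:2]+R2(v[2])@np.array(p)
def plan(tg,s=None):
    """tg: list of (x,y,z,yaw_deg of tool y); prints rows cm/deg from measured pose"""
    from plant import read_state
    s=s or read_state(); R=Ro.from_rotvec(s["orientation"]).as_matrix()
    yaw=np.degrees(np.arctan2(R[1,1],R[0,1]))
    print("t",round(s["t"],2),"pos",np.round(s["tool_pos"],4),"yaw",round(yaw,1),"tilt",np.round(R[:2,2],3),"F",np.round(s["force"],1),"open",round(s["opening"],4),"gf",round(s["gripper_force"],1))
    rows=[np.r_[R.T@(np.array(t[:3])-s["tool_pos"])*100,-((t[3]-yaw+180)%360-180)] for t in tg]
    print([float(round(a,1)) for r in rows for a in r])
E
python3 -c "
from h import *
plan([(.651,-.137,.26,-4.7)])"
```

```text
t 0.1 pos [0.1884 0.5691 0.2177] yaw 71.7 tilt [-0.001 -0.002] F [-0.8 -0.4 -0.2] open 0.093 gf 0.0
[-66.1, -52.5, -4.2, 76.4]
```

Call:
play_rows --targets '[-66.1,-52.5,-4.2,76.4,-66.1,-52.5,-4.2,76.4,-66.1,-52.5,-4.2,76.4,-66.1,-52.5,-4.2,76.4,-66.1,-52.5,-4.2,76.4,-66.1,-52.5,-4.2,76.4,-66.1,-52.5,-4.2,76.4,-66.1,-52.5,-4.2,76.4]' --grip 6

```text
t: 0.77
tool_pos: [0.3714, 0.2892, 0.235]
orientation: [-1.933, -2.476, 0.0]
force: [0.6, -1.1, 0.8]
opening: 0.0601
gripper_force: 0.0
```

```bash
python3 -c "
from h import *
plan([(.651,-.137,.26,-4.7)])"
```

```text
t 0.77 pos [0.3714 0.2892 0.235 ] yaw 14.0 tilt [-0. -0.] F [ 0.6 -1.1  0.8] open 0.0601 gf 0.0
[-48.1, 16.8, -2.5, 18.7]
```

Call:
play_rows --targets '[-48.1,16.8,-2.5,18.7,-48.1,16.8,-2.5,18.7,-48.1,16.8,-2.5,18.7,-48.1,16.8,-2.5,18.7,-48.1,16.8,-2.5,18.7,-48.1,16.8,-2.5,18.7,-48.1,16.8,-2.5,18.7,-48.1,16.8,-2.5,18.7]'

```text
t: 1.43
tool_pos: [0.5559, 0.0118, 0.2512]
orientation: [-2.304, -2.136, 0.0]
force: [1.3, 0.8, 0.4]
opening: 0.0603
gripper_force: 0.0
```

```bash
python3 -c "
from h import *
plan([(.651,-.137,.26,-4.7)])"
```

```text
t 1.43 pos [0.5559 0.0118 0.2512] yaw -4.3 tilt [-0.  0.] F [1.3 0.8 0.4] open 0.0603 gf 0.0
[-14.1, 10.6, -0.9, 0.4]
```

Call:
play_rows --targets '[-14.1,10.6,-0.9,0.4,-14.1,10.6,-0.9,0.4,-14.1,10.6,-0.9,0.4,-14.1,10.6,-0.9,0.4,-14.1,10.6,-0.9,0.4,-14.1,10.6,-0.9,0.4,-14.1,10.6,-0.9,0.4]'

```text
t: 2.02
tool_pos: [0.6501, -0.1347, 0.2595]
orientation: [-2.311, -2.126, 0.001]
force: [-0.4, -0.3, -0.4]
opening: 0.06
gripper_force: 0.0
```

```bash
python3 - <<'E'
from h import *
from plant import read_state,eyes
import pickle
s=read_state();c=eyes.read_camera("wrist");pickle.dump((s,c),open("w1.pkl","wb"))
print(c["T_tool_cam"],c["vfov"])
cv2.imwrite("pics/w1.png",c["image"][:,:,::-1]); plan([(.651,-.137,.164,-4.7)],s)
E
```

```text
[[ 3.69755913e-05  9.69492165e-01  2.45122297e-01  6.73719248e-02]
 [ 9.99999932e-01 -1.26001242e-04  3.47506650e-04 -6.70182199e-04]
 [ 3.67790688e-04  2.45122268e-01 -9.69492103e-01 -1.66179682e-01]
 [ 0.00000000e+00  0.00000000e+00  0.00000000e+00  1.00000000e+00]] 71.50357713781789
t 2.02 pos [ 0.6501 -0.1347  0.2595] yaw -4.8 tilt [-0.002  0.001] F [-0.4 -0.3 -0.4] open 0.06 gf 0.0
[-0.2, 0.1, 9.5, -0.1]
```

View pics/w1.png

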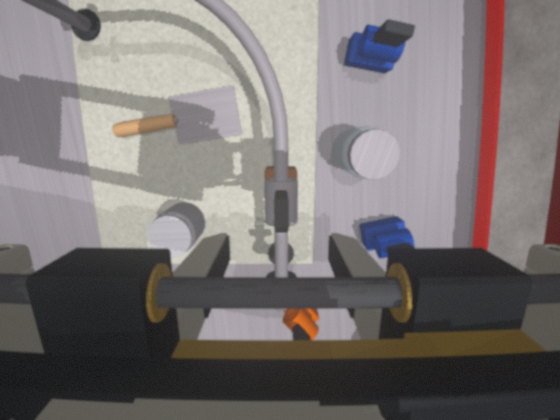

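The wrist view shows the tab at about (282,211), centred between the fingers, with the sleeve at (281,200) and its block at (281,174) further along.

```bash
python3 - <<'E'
from h import *
import pickle
s,c=pickle.load(open("w1.pkl","rb"))
T=np.eye(4);T[:3,:3]=Ro.from_rotvec(s["orientation"]).as_matrix();T[:3,3]=s["tool_pos"];T=T@c["T_tool_cam"]
im=c["image"].astype(int);m=im.max(2)
print([ (r,m[r,282]) for r in range(184,240,3)]); print(m[215,265:300:2])
v=np.load("rail.npy")
for u,z in [((282,193),.193),((282,230),.193),((281,150),.142),((281,170),.142)]:
    p=plane(c,[u],z,T)[0];print(u,p,(p[:2]-v[:2])@R2(v[2]))
E
```

```text
[(184, np.int64(127)), (187, np.int64(131)), (190, np.int64(92)), (193, np.int64(70)), (196, np.int64(69)), (199, np.int64(74)), (202, np.int64(77)), (205, np.int64(79)), (208, np.int64(78)), (211, np.int64(76)), (214, np.int64(79)), (217, np.int64(78)), (220, np.int64(78)), (223, np.int64(77)), (226, np.int64(77)), (229, np.int64(73)), (232, np.int64(121)), (235, np.int64(165)), (238, np.int64(161))]
[136 115 118 120 116  83  76  77  76  76  80  82 112 119 119 112 149 194]
(282, 193) [ 0.65352485 -0.11498944  0.193     ] [ 0.15063423 -0.03899611]
(282, 230) [ 0.65097412 -0.14656978  0.193     ] [ 0.15066418 -0.07067928]
(281, 150) [ 0.65556758 -0.08339316  0.142     ] [ 0.15009668 -0.00733843]
(281, 170) [ 0.65400291 -0.10252913  0.142     ] [ 0.15009582 -0.02653826]
```

```bash
python3 -c "
from h import *
p=W([.1505,-.056]);print(p);plan([(*p,.164,-4.7)])"
```

```text
[ 0.6520061 -0.1319259]
t 2.07 pos [ 0.65   -0.1337  0.26  ] yaw -4.7 tilt [-0.001  0.001] F [-0.   0.4  0.9] open 0.0595 gf 0.0
[0.2, 0.2, 9.6, -0.0]
```

Call:
play_rows --targets '[0.2,0.2,3,0,0.2,0.2,6,0,0.2,0.2,8,0,0.2,0.2,9.0,0,0.2,0.2,9.6,0,0.2,0.2,9.6,0]'

```text
t: 2.57
tool_pos: [0.652, -0.1316, 0.164]
orientation: [-2.309, -2.129, 0.001]
force: [-0.2, 0.4, 0.2]
opening: 0.0602
gripper_force: 0.0
```

Call:
play_rows --targets '[0,0,0,0,0,0,0,0,0,0,0,0,0,0,0,0,0,0,0,0,0,0,0,0]' --grip 0.8 --grip_force 20

```text
t: 3.07
tool_pos: [0.6529, -0.133, 0.165]
orientation: [2.311, 2.128, 0.001]
force: [0.1, -0.1, 0.4]
opening: 0.025
gripper_force: 0.0
```

```bash
cat > arc.py <<'E'
from h import *
import sys
# path param s: arc length, bend from 0 to .2356, then straight to +.0375. offset of hanger centre inward sagitta ignored
def pt(s):
    L=.15*np.pi/2
    if s<0: p,a=[.15,s],0
    elif s<L: a=s/.15; p=[.15*np.cos(a),.15*np.sin(a)]
    else: p,a=[-(s-L),.15],np.pi/2
    return np.array(p),np.degrees(a)
def go(S,z):
    th=np.degrees(np.load("rail.npy")[2])
    tg=[]
    for s in S:
        p,a=pt(s); tg.append((*W(p),z,th+a))
    plan(tg)
if __name__=="__main__": go([float(a) for a in sys.argv[2:]],float(sys.argv[1]))
E
python3 arc.py .164 -.046 -.036 -.026 -.016 -.006 .004 .014 .024
```

```text
t 3.07 pos [ 0.6529 -0.133   0.165 ] yaw -4.7 tilt [ 0.001 -0.   ] F [ 0.1 -0.1  0.4] open 0.025 gf 0.0
[1.1, -0.1, 0.1, -0.1, 2.1, -0.1, 0.1, -0.1, 3.1, -0.1, 0.1, -0.1, 4.1, -0.2, 0.1, -0.1, 5.1, -0.2, 0.1, -0.1, 6.1, -0.2, 0.1, -1.6, 7.1, -0.2, 0.1, -5.4, 8.1, -0.3, 0.1, -9.2]
```

Still closing; wait a bit.

Call:
play_rows --targets '[0,0,0,0,0,0,0,0,0,0,0,0,0,0,0,0,0,0,0,0]'

```text
t: 3.48
tool_pos: [0.6526, -0.1329, 0.1646]
orientation: [2.311, 2.128, -0.0]
force: [-0.5, -0.7, 1.1]
opening: 0.0119
gripper_force: 20.0
```

```bash
python3 arc.py .164 -.046 -.036 -.026 -.016 -.006 .004 .014 .024
```

```text
t 3.48 pos [ 0.6526 -0.1329  0.1646] yaw -4.7 tilt [-0. -0.] F [-0.5 -0.7  1.1] open 0.0119 gf 20.0
[1.1, -0.1, 0.1, -0.0, 2.1, -0.1, 0.1, -0.0, 3.1, -0.1, 0.1, -0.0, 4.1, -0.1, 0.1, -0.0, 5.1, -0.1, 0.1, -0.0, 6.1, -0.1, 0.1, -1.6, 7.1, -0.2, 0.1, -5.4, 8.1, -0.3, 0.1, -9.2]
```

Call:
play_rows --targets '[0.8,0,0,0,1.8,0,0,0,2.8,0,0,0,3.8,0,0,0,4.8,-0.1,0,0,5.6,-0.1,0,-0.5,6.3,-0.1,0,-2.6,7.0,-0.2,0,-5.2]'

```text
t: 4.15
tool_pos: [0.6565, -0.0617, 0.1646]
orientation: [2.209, 2.234, 0.0]
force: [0.7, -1.7, 0.7]
opening: 0.012
gripper_force: 20.0
```

```bash
python3 arc.py .164 .02 .03 .04 .05 .06 .07 .08 .09
```

```text
t 4.15 pos [ 0.6565 -0.0617  0.1646] yaw 0.6 tilt [ 0. -0.] F [ 0.7 -1.7  0.7] open 0.012 gf 20.0
[0.6, -0.0, 0.1, -2.3, 1.6, -0.1, 0.1, -6.2, 2.5, -0.2, 0.1, -10.0, 3.5, -0.4, 0.1, -13.8, 4.5, -0.7, 0.1, -17.6, 5.4, -1.0, 0.1, -21.4, 6.3, -1.4, 0.1, -25.2, 7.2, -1.9, 0.1, -29.1]
```

Call:
play_rows --targets '[0.6,0,0,-2.3,1.6,-0.1,0,-6.2,2.5,-0.2,0,-10,3.5,-0.4,0,-13.8,4.5,-0.7,0,-17.6,5.4,-1.0,0,-21.4,6.3,-1.4,0,-25.2,7.2,-1.9,0,-29.1]'

```text
t: 4.82
tool_pos: [0.6368, 0.0101, 0.1646]
orientation: [1.575, 2.718, 0.0]
force: [-0.2, -1.6, -0.3]
opening: 0.0118
gripper_force: 20.0
```

```bash
python3 arc.py .164 .1 .11 .12 .13 .14 .15 .16 .17
```

```text
t 4.82 pos [0.6368 0.0101 0.1646] yaw 29.8 tilt [0. 0.] F [-0.2 -1.6 -0.3] open 0.0118 gf 20.0
[1.0, -0.0, 0.1, -3.7, 2.0, -0.1, 0.1, -7.5, 3.0, -0.3, 0.1, -11.3, 4.0, -0.5, 0.1, -15.2, 4.9, -0.8, 0.1, -19.0, 5.9, -1.1, 0.1, -22.8, 6.8, -1.6, 0.1, -26.6, 7.7, -2.0, 0.1, -30.4]
```

Call:
play_rows --targets '[1.0,0,0,-3.7,2.0,-0.1,0,-7.5,3.0,-0.3,0,-11.3,4.0,-0.5,0,-15.2,4.9,-0.8,0,-19,5.9,-1.1,0,-22.8,6.8,-1.6,0,-26.6,7.7,-2.0,0,-30.4]'

```text
t: 5.48
tool_pos: [0.5809, 0.0672, 0.1645]
orientation: [0.807, 3.036, 0.001]
force: [0.7, -0.5, -1.1]
opening: 0.0115
gripper_force: 20.0
```

```bash
python3 arc.py .164 .18 .19 .2 .21 .22 .23 .24 .25
```

```text
t 5.48 pos [0.5809 0.0672 0.1645] yaw 60.2 tilt [0. 0.] F [ 0.7 -0.5 -1.1] open 0.0115 gf 20.0
[1.0, -0.1, 0.1, -3.8, 2.0, -0.2, 0.1, -7.7, 2.9, -0.4, 0.1, -11.5, 3.9, -0.6, 0.1, -15.3, 4.9, -0.9, 0.1, -19.1, 5.8, -1.3, 0.1, -22.9, 6.7, -1.7, 0.1, -25.1, 7.6, -2.1, 0.1, -25.1]
```

Call:
play_rows --targets '[1.0,0,0,-3.8,2.0,-0.2,0,-7.7,2.9,-0.4,0,-11.5,3.9,-0.6,0,-15.3,4.9,-0.9,0,-19.1,5.8,-1.3,0,-22.9,6.7,-1.7,0,-25.1,7.6,-2.1,0,-25.1]'

```text
t: 6.15
tool_pos: [0.5045, 0.0869, 0.1645]
orientation: [0.129, 3.139, 0.001]
force: [0.2, -0.6, -0.1]
opening: 0.012
gripper_force: 20.0
```

```bash
python3 arc.py .164 .26 .265 .2731 .276 .28
```

```text
t 6.15 pos [0.5045 0.0869 0.1645] yaw 85.3 tilt [0.    0.001] F [ 0.2 -0.6 -0.1] open 0.012 gf 20.0
[1.0, -0.0, 0.0, -0.0, 1.5, -0.0, 0.0, -0.0, 2.3, -0.0, 0.0, -0.0, 2.6, -0.0, 0.0, -0.0, 3.0, -0.0, 0.0, -0.0]
```

Call:
play_rows --targets '[0.5,0,0,0,1.0,0,0,0,1.4,0,0,0,1.7,0,0,0,2.0,0,0,0,2.2,0,0,0,2.3,0,0,0,2.4,0,0,0]'

```text
t: 6.82
tool_pos: [0.4816, 0.0881, 0.1649]
orientation: [0.135, 3.138, 0.001]
force: [2.6, 3.1, 1.0]
opening: 0.0115
gripper_force: 20.0
```

```bash
python3 arc.py .164 .2731 .276 .28
```

```text
t 6.82 pos [0.4816 0.0881 0.1649] yaw 85.1 tilt [0.001 0.   ] F [2.6 3.1 1. ] open 0.0115 gf 20.0
[0.0, 0.1, 0.1, -0.2, 0.3, 0.1, 0.1, -0.2, 0.7, 0.1, 0.1, -0.2]
```

Call:
play_rows --targets '[0.1,0,0,0,0.2,0,0,0,0.3,0,0,0,0.3,0,0,0]'

```text
t: 7.15
tool_pos: [0.4796, 0.0881, 0.1652]
orientation: [0.135, 3.135, 0.0]
force: [7.9, 2.8, -2.4]
opening: 0.012
gripper_force: 20.0
```

```bash
python3 - <<'E'
from h import *
from plant import eyes,read_state
import pickle
d={}
for n in ["top","scene"]: d[n]=eyes.read_camera(n)
pickle.dump(d,open("c2.pkl","wb"))
a=cv2.resize(d["top"]["image"][150:330,140:300],None,fx=2.5,fy=3); b=cv2.resize(d["scene"]["image"][170:330,300:440],(400,540))
cv2.imwrite("pics/c2.png",np.hstack([a,b])[:,:,::-1])
plan([])
E
```

```text
t 7.25 pos [0.4796 0.0881 0.1652] yaw 85.1 tilt [0.003 0.   ] F [ 8.3  3.1 -0.1] open 0.0119 gf 20.0
[]
```

View pics/c2.png

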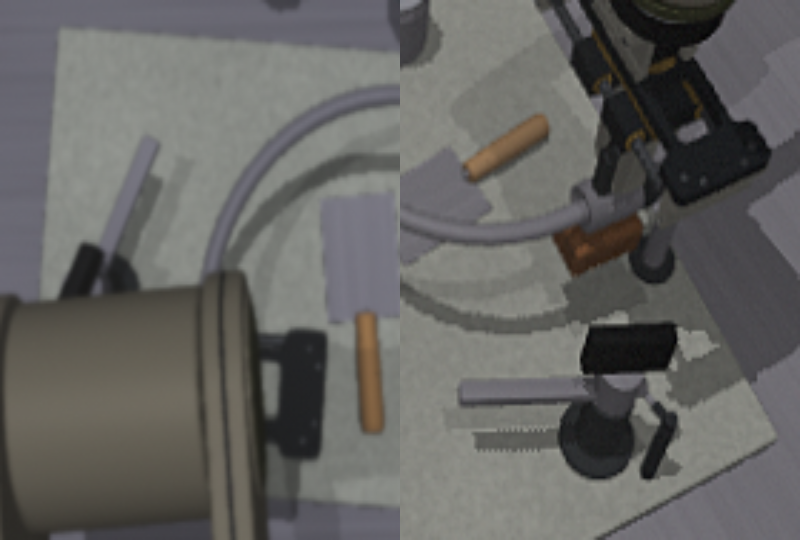

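The picture shows the hanger's block and sleeve against the end collar (scene half, about (620,215)), with the latch bar at (630,347) untouched. A contact force of 8 N at the expected home position confirms it. Next: release.

Call:
play_rows --targets '[0,0,0,0,0,0,0,0,0,0,0,0,0,0,0,0]' --grip 3.5

```text
t: 7.58
tool_pos: [0.4776, 0.0878, 0.1641]
orientation: [-0.135, -3.137, 0.001]
force: [-0.5, -0.1, -0.1]
opening: 0.0329
gripper_force: 0.0
```

Call:
play_rows --targets '[0,0,-2,0,0,0,-5,0,0,0,-8,0,0,0,-9.5,0,0,0,-9.5,0]'

```text
t: 8.0
tool_pos: [0.48, 0.0881, 0.2641]
orientation: [0.135, 3.132, 0.001]
force: [0.8, 0.4, 0.1]
opening: 0.0349
gripper_force: 0.0
```

```bash
python3 - <<'E'
from h import *
th=np.degrees(np.load("rail.npy")[2])
p=W([.007,.25]);plan([(*p,.26,th-(.32+.074)*57.3+90)])
E
```

```text
t 8.0 pos [0.48   0.0881 0.2641] yaw 85.1 tilt [0.006 0.   ] F [0.8 0.4 0.1] open 0.0349 gf 0.0
[-4.5, 10.1, 0.4, 22.3]
```

Call:
play_rows --targets '[-1.5,3.5,0,7,-3,7,0,14,-4.5,10.1,0,20,-4.5,10.1,0,22.3,-4.5,10.1,0,22.3,-4.5,10.1,0,22.3]' --grip 5

```text
t: 8.5
tool_pos: [0.531, 0.1847, 0.258]
orientation: [-0.735, -3.052, 0.002]
force: [-0.4, -0.2, -0.8]
opening: 0.0498
gripper_force: 0.0
```

```bash
python3 - <<'E'
from h import *
from plant import eyes,read_state
import pickle
s=read_state();c=eyes.read_camera("wrist");t=eyes.read_camera("scene");pickle.dump((s,c),open("w2.pkl","wb"))
a=c["image"];b=cv2.resize(t["image"][170:330,300:440],(238,420),interpolation=cv2.INTER_CUBIC)
cv2.imwrite("pics/w2.png",np.hstack([a,b])[:,:,::-1])
plan([],s)
T=np.eye(4);T[:3,:3]=Ro.from_rotvec(s["orientation"]).as_matrix();T[:3,3]=s["tool_pos"];np.save("T2.npy",T@c["T_tool_cam"])
E
```

```text
t 8.5 pos [0.531  0.1847 0.258 ] yaw 62.9 tilt [-0.002 -0.001] F [-0.4 -0.2 -0.8] open 0.0498 gf 0.0
[]
```

View pics/w2.png

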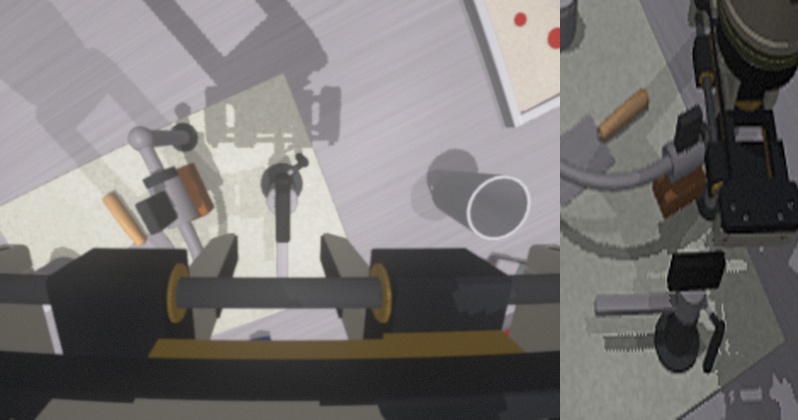

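The wrist view shows the hanger's sleeve beside the end collar at (160,180), the tab at (157,212), and the latch bar spanning about (283,170) to (284,240) between the fingers. I'll check the numbers.

```bash
python3 - <<'E'
from h import *
import pickle
s,c=pickle.load(open("w2.pkl","rb"));T=np.load("T2.npy");v=np.load("rail.npy")
g=c["image"].max(2)
def blob(x0,y0,x1,y1,th,z):
    m=(g[y0:y1,x0:x1]<th).astype(np.uint8)
    n,l,st,ce=cv2.connectedComponentsWithStats(m)
    i=1+st[1:,4].argmax();ct,_=cv2.findContours((l==i).astype(np.uint8),0,2)
    r=cv2.minAreaRect(ct[0]);b=cv2.boxPoints(r)+[x0,y0]
    p=plane(c,b,z,T)[:,:2];print(st[i],b.round(0).tolist());print("rail",((p-v[:2])@R2(v[2])).round(4).tolist(),"centre",p.mean(0).round(4))
    e=[p[1]-p[0],p[2]-p[1]];e=max(e,key=np.linalg.norm);print("ang",np.degrees(np.arctan2(e[1],e[0]))%180,np.linalg.norm(e))
blob(128,188,180,240,85,.19)
blob(272,190,300,246,60,.168)
im=cv2.resize(c["image"][110:260,100:320],None,fx=3.6,fy=3.6,interpolation=cv2.INTER_CUBIC)
cv2.imwrite("pics/w2c.png",im[:,:,::-1])
E
```

```text
[ 17   4  32  38 707] [[143.0, 200.0], [164.0, 190.0], [178.0, 220.0], [158.0, 230.0]]
rail [[-0.0524, 0.15], [-0.0534, 0.1702], [-0.026, 0.1699], [-0.0246, 0.1494]] centre [0.4806 0.0987]
ang 174.90165969713567 0.027413386048672387Traceback (most recent call last):
  File "<stdin>", line 13, in <module>
  File "<stdin>", line 8, in blob
ValueError: attempt to get argmax of an empty sequence
```

```bash
python3 - <<'E'
from h import *
import pickle
s,c=pickle.load(open("w2.pkl","rb"));T=np.load("T2.npy")
g=c["image"].max(2)
for r in range(195,244,6): print(r,g[r,268:302:2])
p=plane(c,[(283.5,241),(283,195)],.168,T);print(p)
im=cv2.resize(c["image"][110:260,100:320],None,fx=3.6,fy=3.6,interpolation=cv2.INTER_CUBIC)
cv2.imwrite("pics/w2c.png",im[:,:,::-1])
E
```

```text
195 [147 180 185 159  92  83  83  83  86  85  85 141 189 189 153 138 209]
201 [181 187 189 154  88  82  81  84  87  85  83 143 184 188 184 208 222]
207 [186 182 185 155  89  83  84  83  86  82  85 145 191 191 201 221 224]
213 [202 205 197 165  92  86  85  85  84  82  85 149 212 221 223 222 225]
219 [209 207 203 191 103  81  85  86  84  87  88 172 221 224 223 224 224]
225 [210 209 207 200 108  83  85  84  84  82  89 170 223 225 223 221 222]
231 [210 205 210 203 110  85  85  87  86  84  86 171 221 225 226 225 224]
237 [202 204 209 201 111  83  84  86  82  83  85 166 220 225 225 226 224]
243 [204 204 203 213 180 173 176 176 181 178 202 223 226 224 224 227 226]
[[0.55912638 0.17464031 0.168     ]
 [0.51980166 0.19404442 0.168     ]]
```

View pics/w2c.png

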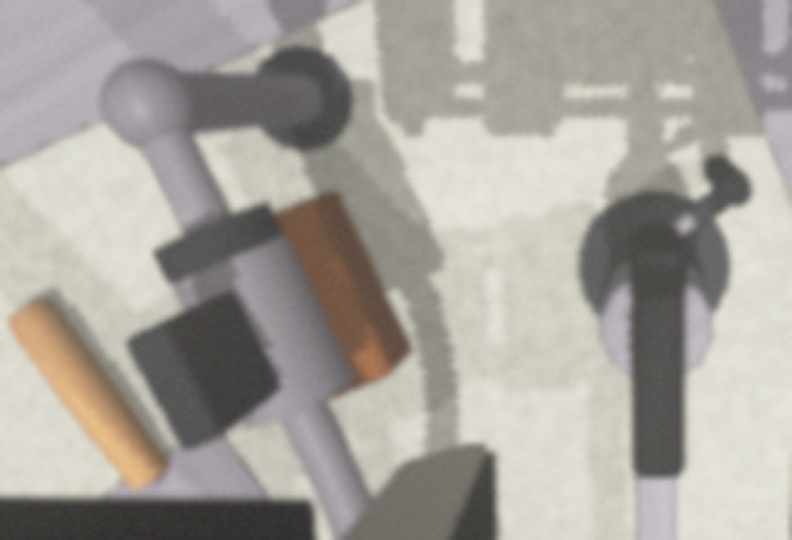

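The crop shows the sleeve flush against the collar, and the latch bar straight with only a small peg on its base at (728,180), off to the side and clear of the fingers. Descending on the bar.

```bash
python3 -c "
from h import *
plan([(.5325,.186,.138,63.2)])"
```

```text
t 8.6 pos [0.5312 0.1841 0.2591] yaw 62.8 tilt [-0.001 -0.001] F [-0.5 -0.2 -0.2] open 0.05 gf 0.0
[-0.0, 0.2, 12.1, -0.4]
```

Call:
play_rows --targets '[0,0.2,3,0,0,0.2,6,0,0,0.2,9,0,0,0.2,11,0,0,0.2,12.1,0,0,0.2,12.1,0]'

```text
t: 9.1
tool_pos: [0.5306, 0.1854, 0.1358]
orientation: [-0.739, -3.049, 0.004]
force: [-0.8, -0.1, 0.6]
opening: 0.0502
gripper_force: 0.0
```

Call:
play_rows --targets '[0,0,0,0,0,0,0,0,0,0,0,0,0,0,0,0,0,0,0,0,0,0,0,0,0,0,0,0,0,0,0,0]' --grip 0.9 --grip_force 25

```text
t: 9.77
tool_pos: [0.5332, 0.1871, 0.1393]
orientation: [0.739, 3.052, 0.002]
force: [1.5, 2.9, 3.2]
opening: 0.0139
gripper_force: 25.0
```

```bash
python3 -c "
from h import *
plan([(*W([.007,.25]),.138,-4.7)])"
```

```text
t 9.77 pos [0.5332 0.1871 0.1393] yaw 62.8 tilt [0.002 0.001] F [1.5 2.9 3.2] open 0.0139 gf 25.0
[-0.2, -0.2, 0.1, 67.5]
```

Call:
play_rows --targets '[0,0,0,4,0,0,0,9,0,-0.1,0,14,0,-0.1,0,19,-0.1,-0.1,0,24,-0.1,-0.1,0,29,-0.1,-0.1,0,34,-0.1,-0.1,0,39]'

```text
t: 10.43
tool_pos: [0.5337, 0.1873, 0.1393]
orientation: [-1.721, -2.628, -0.006]
force: [2.5, 9.5, 1.1]
opening: 0.0138
gripper_force: 25.0
```

```bash
python3 -c "
from h import *
plan([(*W([.007,.25]),.138,-4.7)])"
```

```text
t 10.43 pos [0.5337 0.1873 0.1393] yaw 23.6 tilt [0.002 0.003] F [2.5 9.5 1.1] open 0.0138 gf 25.0
[-0.2, -0.1, 0.1, 28.3]
```

Call:
play_rows --targets '[0.2,0.1,0,5,0.2,0.1,0,10,0.2,0.1,0,15,0.2,0.1,0,20,0.2,0.1,0,25,0.2,0.1,0,28.3,0.2,0.1,0,28.3]'

```text
t: 11.02
tool_pos: [0.534, 0.1876, 0.1393]
orientation: [2.309, 2.128, 0.003]
force: [3.3, 0.2, 3.1]
opening: 0.0138
gripper_force: 25.0
```

```bash
python3 - <<'E'
from h import *
from plant import eyes,read_state
plan([])
print(read_state()["wrist_torque"])
E
```

```text
t 11.02 pos [0.534  0.1876 0.1393] yaw -4.7 tilt [0.002 0.   ] F [3.3 0.2 3.1] open 0.0138 gf 25.0
[]
[ 0.04360308 -0.44938431 -0.0415751 ]
```

Call:
play_rows --targets '[0,0,0,0,0,0,0,0,0,0,0,0,0,0,0,0,0,0,0,0]' --grip 4

```text
t: 11.43
tool_pos: [0.5328, 0.1875, 0.1382]
orientation: [-2.306, -2.133, 0.001]
force: [-0.6, -0.7, -0.1]
opening: 0.0388
gripper_force: 0.0
```

Call:
play_rows --targets '[0,0,-2,0,0,0,-5,0,0,0,-9,0,0,0,-12,0,5,0,-15,0,8,0,-17,0,11,0,-18,0,11,0,-18,0]'

```text
t: 12.1
tool_pos: [0.5421, 0.3033, 0.3224]
orientation: [-2.302, -2.137, -0.01]
force: [0.8, 0.8, 0.1]
opening: 0.0401
gripper_force: 0.0
```

```bash
python3 - <<'E'
from h import *
from plant import eyes,read_state
import pickle
plan([])
s=read_state();c=eyes.read_camera("wrist");t=eyes.read_camera("scene");pickle.dump((s,c,t),open("w3.pkl","wb"))
a=c["image"][0:300,100:440];b=cv2.resize(t["image"][170:330,300:440],(400,457),interpolation=cv2.INTER_CUBIC)
a=cv2.resize(a,(395,457))
cv2.imwrite("pics/w3.png",np.hstack([a,b])[:,:,::-1])
E
```

```text
t 12.1 pos [0.5421 0.3033 0.3224] yaw -4.3 tilt [0.004 0.005] F [0.8 0.8 0.1] open 0.0401 gf 0.0
[]
```

View pics/w3.png

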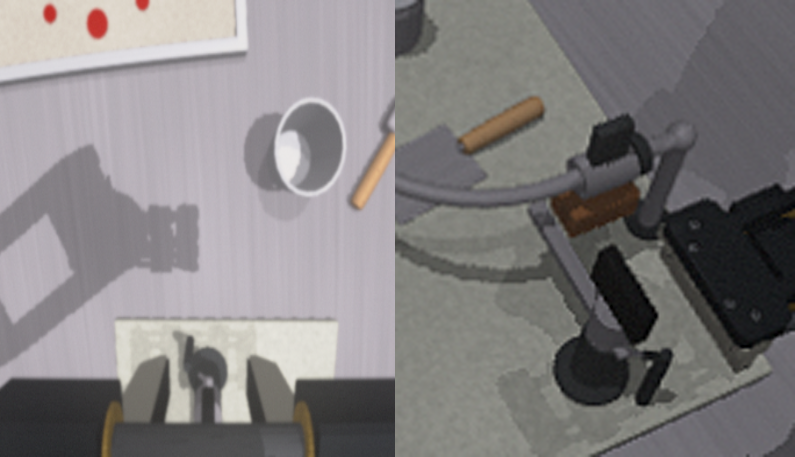

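The view shows the latch arm crossing under the rod, its tip at (540,212), just behind the block, with the sleeve still against the end collar at (640,155). I'll check the tip angle and hand in.

```bash
python3 - <<'E'
from h import *
import pickle
s,c,t=pickle.load(open("w3.pkl","rb"));v=np.load("rail.npy")
p=plane(t,[(350.5,244)],.098)[0,:2];r=(p-v[:2])@R2(v[2]);d=r-[.007,.25];lat=-np.arctan2(d[1],d[0])-.32
print(r,np.linalg.norm(d),"latch",lat)
if lat>1.1:
    from plant import workorder; print(workorder.close_job())
E
```

```text
[0.00920213 0.14758953] 0.10243414622158137 latch 1.2292966494013202
the job is handed in; nothing more can be done
None
```

The hanger sits against the end stop and the latch is turned past its detent to about 1.23 rad (camera estimate; latched is near 1.25), with its arm behind the hanger's block. I let go, moved clear and handed the job in at about 12 s.

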